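Back off the ratchet clamp on the half-moon rice-cake mould

TASK

Two wooden rice-cake moulds are held in ratchet clamps, and the half-moon one has set. Press down the tail of the pawl on the clamp that holds the half-moon mould, so that the pawl lifts off its ratchet wheel, and keep it lifted until the sprung jaw has backed off all the way; then let the pawl go. Leave the half-moon mould standing in its clamp and leave the other clamp, with the square mould, tight.

Things in the scene. Friction and masses are not known exactly. Their poses are not given: they have to be found in the camera images.
- halfmoon_pawl_tail (a point): Centre of the top of the flat steel pad (28 x 24 mm, 89 to 119 mm above the bench) on the tail of the pawl locking the half-moon mould's clamp. y: along the clamp, away from the mould, level at the start; z up. The pad overhangs the clamp's +y end, free above and below. The pawl rocks on a pin 52 mm to -y: pad 6 mm down, its nose is off the wheel; 14 mm is a good depth; stop at 23 mm; 2 to 8 N; springs back.
- halfmoon_jaw (a joint): How far the half-moon mould's sliding jaw has backed off (m): 0 clamped (start), 0.040 fully back. With the pawl lifted its damped spring drives it back in about 2 s; if let go sooner, the pawl catches the next tooth (6.5 mm of travel each) and the jaw stops. The wheel (70 mm, black knob) is 77 to 147 mm from the pad on its -y side; nothing on the clamp is over 20 mm above the pad.
- halfmoon_mould: Closed wooden mould, loose, upright between the jaws: D-shaped from above, 90 mm across the clamp, 50 mm along it, 75 mm tall, 0.3 kg. Origin: centre of its underside, 69 mm below the pawl's pad and 237 mm from it along the clamp; z up. The two clamps are alike (pale green on a wooden base 110 x 268 mm, on packing boards 0 to 30 mm thick), one left, one right, in either order.
- square_jaw (a joint): How far the jaw of the other clamp, which holds the square-cornered mould (70 x 50 mm from above, 75 mm tall), has backed off (m): 0 clamped (start). It is to stay clamped.
There are look-alikes about, which are no part of the job. What is shaped like the halfmoon_mould but purple is not meant.

How it is judged (in metres and radians):
At the end, for the whole second after the job is handed in: The jaw of the half-moon mould's clamp is fully backed off (more than 36 of its 40 mm), the half-moon mould stands upright (within 10 degrees), at rest and within 20 mm of where it stood, and the square mould's clamp is still tight (its jaw less than 4 mm back) (value of joint halfmoon_jaw above 0.036 m and angle between halfmoon_mould's own z axis and vertical below 0.17 rad and distance of halfmoon_mould from where it was at the start of the episode below 0.02 m and linear speed of halfmoon_mould below 0.02 m/s and value of joint square_jaw below 0.004 m); the robot touches nothing.
It fails at once if the clamp of the square mould was let go (value of joint square_jaw above 0.006 m).
It also fails if it takes over 29 s, if anything falls off the work surface, if the arm or the gripper's body presses on something with over 40 N, if the wrist force passes 120 N, or if a joint passes its speed limit or range.

ROBOT

A 7-joint arm with a two-finger parallel gripper is mounted at the origin on the work surface. World frame = base frame: x ahead of the robot, y to its left, z up, the work surface at z = 0. Lengths are in m, angles in degrees, forces in N, time in s.
With the tool pointing down it reaches from about 0.35 to 0.775 m from the base axis. Payload 3.1 kg.
Tool frame: the origin (TCP) lies on the centre line of the jaws, within the pads' length; the fingertips stand 17 mm ahead of it and the grasp point (between the pads) lies 2 mm behind it (robot.tip_reach is the distance from the TCP to the fingertips, in m); z points along the fingers, y is the direction in which the jaws open and shut (so a half turn about z gives the same grasp; the last joint's range is limited). The gripper opens to 85 mm and grips with 20 to 120 N. Pads are 22 mm wide; open, the fingers measure 114 mm over their backs; the gripper's body (76 mm by 85 mm) begins 54 mm behind the grasp point. The pads swing forward as they close: fully open they stand 13 mm farther back than shut.
Start: joints at [-73.207, 17.813, 0.802, 86.603, -0.252, 75.585, -1.558], TCP at [0.181, 0.519, 0.248] pointing down, gripper open.
Joint ranges: [-154.91, 154.91], [-16.99, 109.72], [-72.82, 74.43], [7.12, 147.25], [-82.49, 262.49], [11.32, 116.49], [-174.64, 174.64]. Speed limits (degrees/s): [159.86, 159.86, 180, 180, 180, 180, 180].

INTERFACE

Orientations are given as [roll, pitch, yaw] about the fixed x, y, z axes, in that order (R = Rz(yaw) Ry(pitch) Rx(roll)).
In Python, from station import robot, fingers, vision, workorder, recognise gives the robot as it stands. Calls block until the motion is done:
- robot.move_to(position, orientation): joint-space move of the TCP to a pose.
- robot.line_to(position, orientation=None, velocity=0.15, f_stop=None): straight line of the TCP; orientation=None keeps the orientation; velocity is the mean speed in m/s. With f_stop (N) it stops when the force on the tool has changed by that much, and returns True; else False.
- robot.move_j(angles): joint-space move.
- fingers.gripper_to(opening, force=None): opening from 0.0 (shut) to 1.0 (fully open); force is the grip in N (None keeps the last); returns when the fingers have stopped.
- robot.pause(seconds).
- robot.inverse_kinematics(position, orientation): joint angles nearest the present ones, or None.
- vision.grab_frame(name): name is "side" or "top" or "wrist"; returns the picture (480x640x3 uint8, red, green, blue); there is no depth.
- vision.calibration(name): a dict with "mtx" (3x3 intrinsics, pixels), "k1" (the pictures are not rectified: a ray, as slopes to the right and down, at radius r is drawn at 1 + k1 r^2 times it, then the intrinsics apply), "extrinsics" (4x4, takes a point from world to camera coordinates); the wrist camera has in their place "T_tool_cam" (4x4, takes a point from camera to tool coordinates, whose origin is the TCP and whose axes are the flange's). Camera axes: x right, y up, looking along -z (the intrinsics and any distortion apply to the point x, -y, -z); pixel columns grow to the right and rows downward; lengths in m; the calibration is good to about 2 mm. A picture is of the moment at which its call begins: read the wrist's pose just before it. calibration takes no time and is no camera call.
A pose or a line that the arm cannot do raises robot.PlanningError and nothing moves.
- workorder.close_job(): hands the job in, once; it reports no verdict.
Trained networks look in the newest picture that a camera, given by its name, has taken for a name from the list of things; names that differ only in an ending like _2 or _b are one class to them, and where a whole thing is asked for, a point or a joint stands for the part that bears it (a point fixed in the world has none). Each returns a list of dicts, best first, with "p" (0 to 1); they miss things now and then, are a little off and sometimes report something else, mostly with a low value. They report only what shows in the picture. A call takes as long as a camera call. They do not tell look-alikes from the thing itself.
- recognise(label, camera): "rect" ([centre column, centre row, width, height] in pixels, round what is visible of it).
Readings, each from a call of its own:
- robot.current_time_s(): time.
- robot.current_joint_positions(): joint angles.
- robot.current_dq(): joint speeds.
- robot.current_joint_torque(): joint torques, N m.
- robot.current_tool_pos(): TCP position.
- robot.current_eef_rot(): TCP orientation.
- robot.current_contact_force(): force on the tool from outside, world axes, zero at the start.
- robot.current_torque(): the same for the moment, N m.
- robot.current_finger_gap(): opening from 0.0 (shut) to 1.0 (fully open).
Only numpy, scipy, OpenCV 4.12 (cv2) and the standard library are available. Lean on these libraries where they do the work, as an engineer would, in place of code of your own. Each camera call takes 0.05 s, during which the arm holds its last target.

## Working session

There is one attempt and no reset: what is moved stays moved. The work goes in short steps, each a Python script; the robot and the scene stay as the last script left them, time stands still between calls to the robot, and variables do not carry over. Pictures are saved under pics/ and viewed, and the job is handed in when it is done.

```bash
ls; mkdir -p pics
python3 - <<'E'
from station import robot, fingers, vision, workorder, recognise
import cv2
print(robot.current_time_s())
for c in ["side","top"]:
    im=vision.grab_frame(c); cv2.imwrite(f"pics/{c}0.png",im[:,:,::-1])
    for l in ["halfmoon_pawl_tail","halfmoon_mould","halfmoon_jaw","square_jaw"]:
        for d in recognise(l,c)[:5]: print(c,l,round(d["p"],2),[round(float(v)) for v in d["rect"]])
    k=vision.calibration(c); print(k)
print(robot.current_time_s(), robot.tip_reach)
E
```

```text
pics
0.0
side halfmoon_pawl_tail 0.63 [336, 243, 14, 26]
side halfmoon_mould 0.78 [341, 297, 39, 20]
side halfmoon_mould 0.65 [376, 427, 29, 58]
side halfmoon_jaw 0.75 [341, 282, 40, 48]
side square_jaw 0.48 [279, 190, 30, 40]
{'mtx': array([[603.64877219,   0.        , 320.22147273],
       [  0.        , 603.64877219, 239.19108132],
       [  0.        ,   0.        ,   1.        ]]), 'k1': 0.024553541465787428, 'extrinsics': array([[ 0.9066367 , -0.42186617,  0.00623182, -0.50059175],
       [ 0.27738057,  0.60712088,  0.74462357, -0.13387384],
       [-0.31791496, -0.67337447,  0.66745555, -1.55059945],
       [ 0.        ,  0.        ,  0.        ,  1.        ]])}
top halfmoon_pawl_tail 0.66 [322, 206, 45, 27]
top halfmoon_mould 0.97 [525, 276, 45, 35]
top halfmoon_mould 0.8 [405, 248, 34, 39]
top square_jaw 0.73 [178, 226, 53, 43]
{'mtx': array([[537.02322313,   0.        , 318.84311785],
       [  0.        , 537.02322313, 231.29894351],
       [  0.        ,   0.        ,   1.        ]]), 'k1': -0.15575447047903102, 'extrinsics': array([[ 0.0269588 , -0.99954431, -0.01357941, -0.15113731],
       [ 0.99626135,  0.02574993,  0.08246373, -0.48321195],
       [-0.08207648, -0.01575176,  0.99650155, -1.23917666],
       [ 0.        ,  0.        ,  0.        ,  1.        ]])}
0.5 0.017
```

View pics/top0.png

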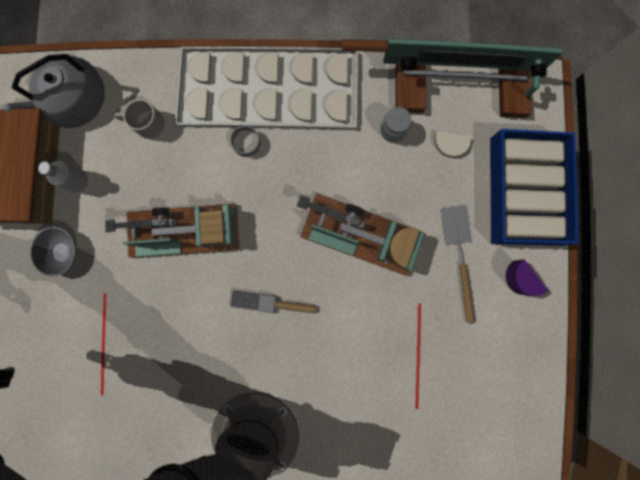

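View pics/side0.png

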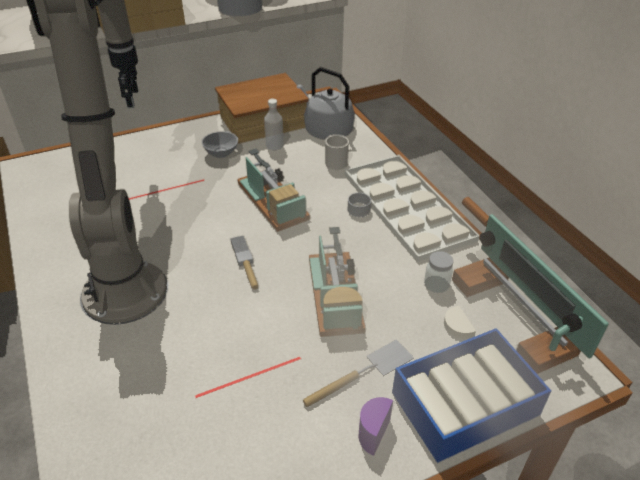

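The top view shows two clamps. The left one holds the square mould at (210,228), with its pawl tail at about (110,226). The right one holds the wooden D-shaped mould at (405,247), with its tail at about (304,201). The purple half-moon at (525,278) stands free.

The other possible confusions are:
- the white cakes, e.g. (453,144)
- the spatulas at (240,300) and (455,225)

I choose the tail at (304,201) and will check it in a close crop.

Run:
```python
import cv2,numpy as np
a=cv2.imread("pics/top0.png")[185:285,285:435]; b=cv2.imread("pics/side0.png")[215:345,290:380]
cv2.imwrite("pics/crop_top.png",cv2.resize(a,None,fx=5,fy=5,interpolation=cv2.INTER_CUBIC))
cv2.imwrite("pics/crop_side.png",cv2.resize(b,None,fx=4.5,fy=4.5,interpolation=cv2.INTER_CUBIC))
```

```text
(no output)
```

View pics/crop_top.png

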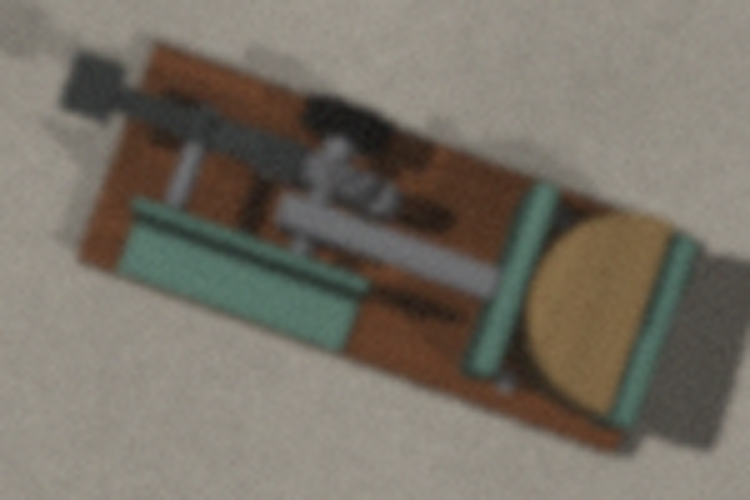

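View pics/crop_side.png

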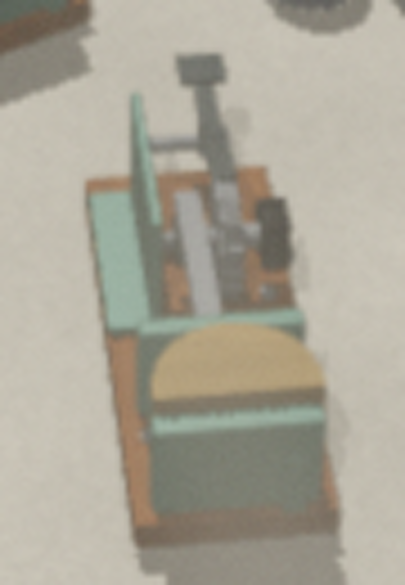

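The crop confirms it: the wooden D-shaped mould sits in the right-hand clamp, with its pad at top (304,202) and side (334.7,230.3). Next I triangulate.

```bash
cat > h.py <<'E'
import numpy as np
from scipy.optimize import least_squares
from station import robot, fingers, vision, workorder, recognise
def project(P,K,E,k1):
    c=E[:3,:3]@P+E[:3,3]; a=np.array([c[0],-c[1]])/(-c[2]); a=a*(1+k1*(a@a))
    return K[:2,:2]@a+K[:2,2]
def proj(P,name):
    k=vision.calibration(name); return project(np.asarray(P,float),k["mtx"],k["extrinsics"],k["k1"])
def tri(obs,zfix=None):
    if zfix is None:
        r=least_squares(lambda P:np.concatenate([proj(P,n)-uv for n,uv in obs]),[.5,0,.1])
        return r.x,r.fun
    r=least_squares(lambda p:np.concatenate([proj([*p,zfix],n)-uv for n,uv in obs]),[.5,0]); return np.r_[r.x,zfix],r.fun
def toolT():
    from scipy.spatial.transform import Rotation as R
    T=np.eye(4);T[:3,3]=robot.current_tool_pos();T[:3,:3]=R.from_euler('xyz',robot.current_eef_rot(),degrees=True).as_matrix();return T
E
python3 - <<'E'
from h import *
import cv2
P,f=tri([("top",(304,202)),("side",(334.7,230.3))]); print("pad",P,f)
for z in(.089,.1,.11,.119): print(tri([("top",(304,202))],z)[0])
# clamp direction: steel bar edge line, green jaw plates in top
z=P[2]
a=tri([("top",(285+282/5,185+211/5))],z-.01)[0];b=tri([("top",(285+495/5,185+283/5))],z-.01)[0]
d=a-b;print("bar dir",np.degrees(np.arctan2(d[1],d[0])))
a=tri([("top",(285+545/5,185+190/5))],z)[0];b=tri([("top",(285+480/5,185+370/5))],z)[0]
d=a-b;print("plate dir+90",np.degrees(np.arctan2(d[1],d[0]))+90)
# square pad
print(vision.calibration("wrist"))
print(robot.current_eef_rot(), robot.current_tool_pos())
E
```

```text
pad [ 0.54499812 -0.10483669  0.09373956] [-0.02278069  0.05401882  0.0692649  -0.00810968]
[ 0.54576871 -0.10466946  0.089     ]
[ 0.54426321 -0.10516643  0.1       ]
[ 0.54289458 -0.10561822  0.11      ]
[ 0.54166282 -0.10602483  0.119     ]
bar dir 72.73539155322226
plate dir+90 71.15525837108916
{'mtx': array([[346.08881825,   0.        , 320.72667023],
       [  0.        , 346.08881825, 239.46210034],
       [  0.        ,   0.        ,   1.        ]]), 'k1': -0.040927810421225334, 'T_tool_cam': array([[ 6.02209244e-04,  9.49890996e-01,  3.12580764e-01,
         8.10833564e-02],
       [ 9.99999819e-01, -5.69875922e-04, -1.94794864e-04,
        -6.97667817e-04],
       [-6.90163688e-06,  3.12580824e-01, -9.49891167e-01,
        -1.25398389e-01],
       [ 0.00000000e+00,  0.00000000e+00,  0.00000000e+00,
         1.00000000e+00]])}
[-1.79995946e+02 -8.48370240e-04  1.60820569e+02] [0.18065858 0.5194544  0.24826651]
```

Run:
```python
from h import *
import cv2
for yaw in (72,-108):
    for z in (.25,.11,.09): 
        q=robot.inverse_kinematics([.545,-.105,z],[180,0,yaw]); print(yaw,z,None if q is None else np.round(q,1))
q=robot.inverse_kinematics([.545,-.105,.24],[180,0,72])
if q is not None:
    fingers.gripper_to(0.0)
    robot.move_to([.545,-.105,.24],[180,0,72])
    print(robot.current_time_s(), robot.current_tool_pos(), robot.current_eef_rot())
    T=toolT(); im=vision.grab_frame("wrist"); cv2.imwrite("pics/w1.png",im[:,:,::-1])
    np.save("T1.npy",T)
    print([(round(d["p"],2),np.round(d["rect"])) for d in recognise("halfmoon_pawl_tail","wrist")])
    k=vision.calibration("wrist"); E=np.linalg.inv(T@k["T_tool_cam"]); print(project(np.array([.545,-.1048,.0937]),k["mtx"],E,k["k1"]))
```

```text
72 0.25 [-28.7  24.6  54.   87.1 -20.1  78.6   8.8]
72 0.11 [-27.2  33.   52.1  98.3 -28.8  63.1  15.9]
72 0.09 [-26.4  34.4  51.   99.5 -30.1  60.9  16.9]
-108 0.25 [ 50.   30.  -61.7  84.   26.4  81.6 149.7]
-108 0.11 [ 50.1  39.6 -61.8  95.3  37.2  68.2 141.2]
-108 0.09 [ 50.   41.5 -61.8  96.5  39.4  66.7 139.6]
3.825 [ 0.54539213 -0.10329785  0.23974611] [-1.79969791e+02 -4.24008116e-02  7.21653392e+01]
[]
[321.89324319 230.0646384 ]
```

View pics/w1.png

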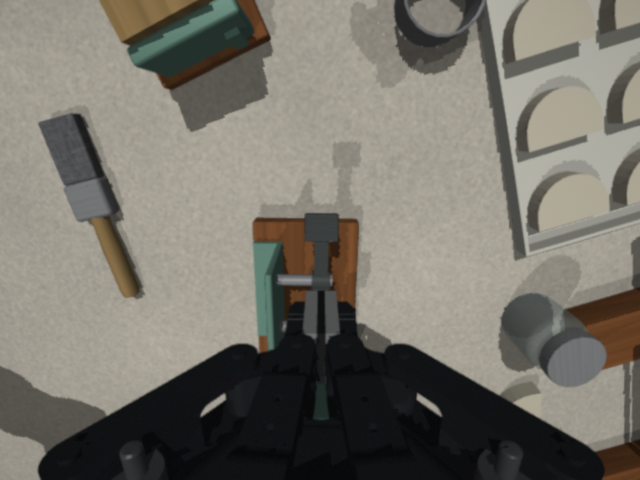

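The wrist view agrees: the pad's top is centred at about (321,227), against a prediction of (322,230). That is a 2 mm shift outward along the clamp. Next I press until contact, go 12 mm further (the tilting pad then sits at about 14–15 mm) and hold.

Run:
```python
from h import *
import cv2
x,y=.5458,-.1025
robot.line_to([x,y,.137],[180,0,72],velocity=.12)
F0=np.array(robot.current_contact_force()); print("F0",F0, robot.current_tool_pos())
hit=robot.line_to([x,y,.100],velocity=.03,f_stop=1.5)
p=np.array(robot.current_tool_pos()); print(hit,p,"tip z",p[2]-.017,robot.current_contact_force(),robot.current_time_s())
if hit and .085<p[2]-.017<.115:
    zc=p[2]
    robot.line_to([x,y,zc-.012],velocity=.03)
    print(robot.current_tool_pos(),robot.current_contact_force(),robot.current_time_s())
    im=vision.grab_frame("side"); cv2.imwrite("pics/s1.png",cv2.resize(im[200:350,260:410,::-1],None,fx=4,fy=4,interpolation=cv2.INTER_CUBIC))
    im=vision.grab_frame("wrist"); cv2.imwrite("pics/w2.png",im[:,:,::-1])
```

```text
F0 [ 0.28488376 -0.34720662  0.18773084] [ 0.54645416 -0.10287698  0.13781998]
True [ 0.54558022 -0.10217729  0.11018612] tip z 0.0931861239884132 [ 0.87108285 -0.47883287  1.0008185 ] 5.7833
[ 0.54605073 -0.10150213  0.09808541] [0.70366525 3.21030949 2.60411187] 6.3333
```

View pics/s1.png

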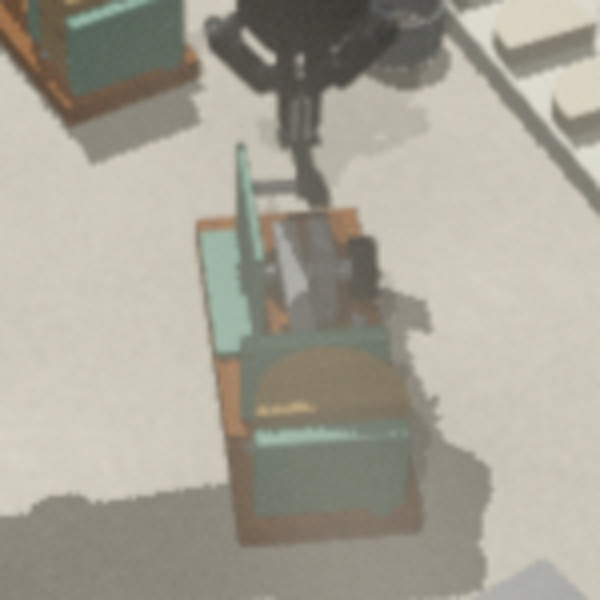

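View pics/w2.png

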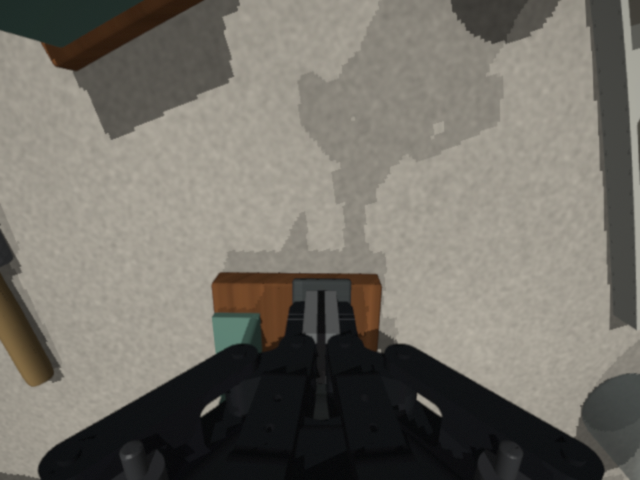

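The fingertips are on the pad and holding it down (wrist view, pad at about (321,290)), with 2.6 N vertical force. I keep holding and watch the jaw.

Run:
```python
from h import *
import cv2
for i in range(2):
    robot.pause(1.5)
    im=vision.grab_frame("side"); cv2.imwrite(f"pics/s2_{i}.png",cv2.resize(im[200:350,260:410,::-1],None,fx=4,fy=4,interpolation=cv2.INTER_CUBIC))
    print(robot.current_tool_pos(),robot.current_contact_force(),robot.current_time_s())
a=[cv2.imread(f"pics/s2_{i}.png")[100:,100:480] for i in range(2)]
cv2.imwrite("pics/s2.png",np.hstack(a))
im=vision.grab_frame("top"); cv2.imwrite("pics/t2.png",cv2.resize(im[170:290,90:440,::-1],None,fx=2.2,fy=2.2))
```

```text
[ 0.54579016 -0.10247079  0.09818663] [0.75892142 3.02091563 2.62589972] 7.9833
[ 0.54577795 -0.10251996  0.09817837] [1.12535409 3.17108185 3.35759842] 9.5333
```

View pics/s2.png

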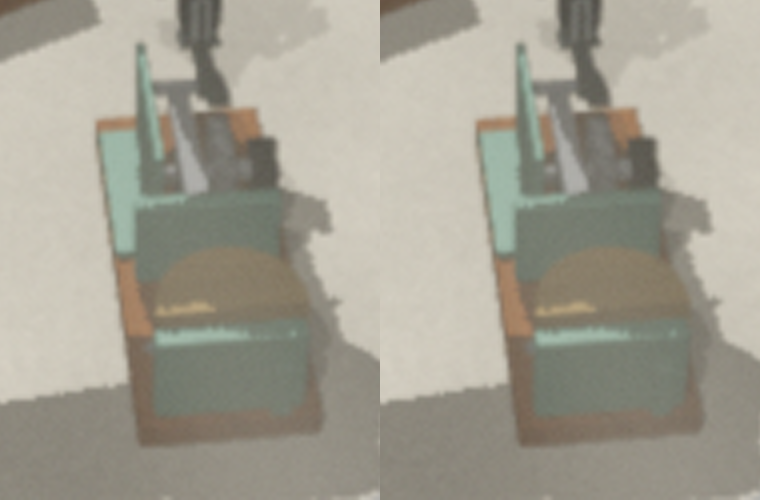

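View pics/t2.png

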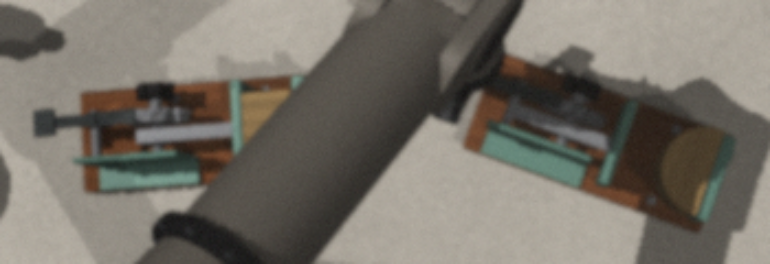

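The jaw has moved well back, and the two views 1.5 s apart are the same, so it is at its stop. I release straight up, withdraw and check.

Run:
```python
from h import *
import cv2
p=robot.current_tool_pos()
robot.line_to([p[0],p[1],.14],velocity=.06)
robot.line_to([p[0],p[1],.26],velocity=.15)
robot.move_to([.40,.18,.30],[180,0,72])
robot.pause(.3)
im=vision.grab_frame("side"); cv2.imwrite("pics/s3.png",cv2.resize(im[150:350,220:420,::-1],None,fx=3,fy=3,interpolation=cv2.INTER_CUBIC))
im=vision.grab_frame("top"); cv2.imwrite("pics/t3.png",cv2.resize(im[170:290,90:440,::-1],None,fx=2.2,fy=2.2)); cv2.imwrite("pics/t3f.png",im[:,:,::-1])
cv2.imwrite("pics/t3c.png",cv2.resize(im[185:285,285:435,::-1],None,fx=5,fy=5,interpolation=cv2.INTER_CUBIC))
print(robot.current_time_s(),robot.current_contact_force())
```

```text
13.0 [ 0.12660803  0.15160336 -0.24160059]
```

View pics/t3c.png

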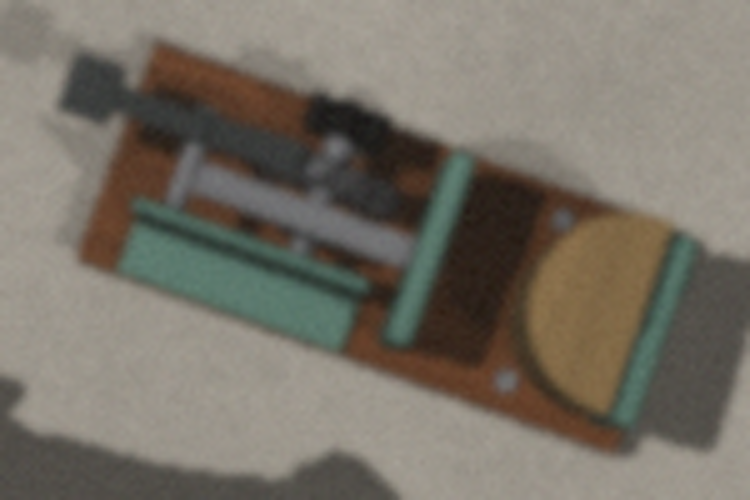

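View pics/s3.png

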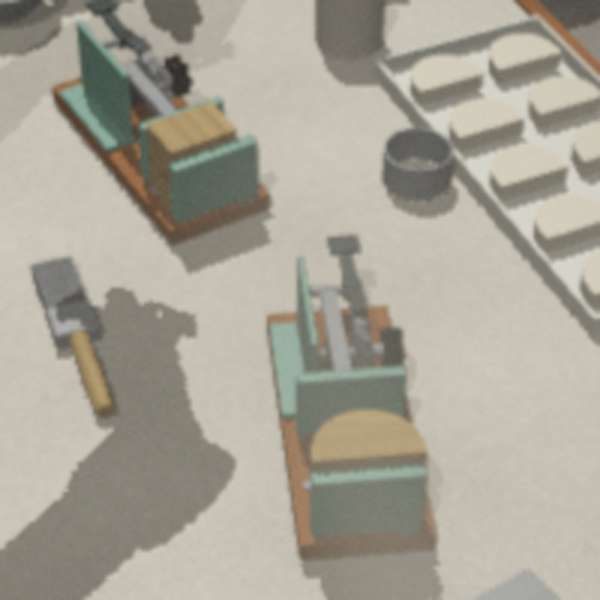

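The top view shows the jaw well back from the mould: its top corner went from (545,187) to (460,157) in the crop. The D mould stands unmoved, the pawl is back level, and the square clamp is still tight. One numeric check of the jaw travel, then I hand in.

Run:
```python
from h import *
g=lambda u,v,z:tri([("top",(285+u/5,185+v/5))],z)[0]
for z in (.085,.1):
    print(z,np.linalg.norm(g(545,187,z)-g(460,157,z)),np.linalg.norm(g(480,373,z)-g(397,343,z)))
import cv2
a=cv2.imread("pics/top0.png",0).astype(np.float32);b=cv2.imread("pics/t3f.png",0).astype(np.float32)
for n,(r0,r1,c0,c1) in dict(jaw_sq=(200,260,190,245),mould=(225,270,398,428)).items():
    print(n,cv2.phaseCorrelate(a[r0:r1,c0:c1],b[r0:r1,c0:c1]),np.abs(a-b)[r0:r1,c0:c1].mean())
workorder.close_job(); print(robot.current_time_s())
```

```text
0.085 0.04012281439323857 0.03904935025720706
0.1 0.039616058171274865 0.038556152023092115
jaw_sq ((-0.0608299929721845, 0.024827887186223307), 1.0072607405980427) 4.921515
mould ((0.05476825855045142, 0.4448915314325461), 0.9882500962857846) 5.448889
the job is handed in; nothing more can be done
the job is handed in; nothing more can be done
```

The half-moon clamp is released and the job is handed in; the clock last read 13.0 s, just before handing in. I pressed the pawl tail with the closed fingertips to about 12 mm below contact, held it there for over 3 s until the jaw stopped moving, then let the pawl go and withdrew the arm.

Last checks, all from pictures (the interface gives no joint reading for the jaws):
- **Half-moon jaw:** measured 39–40 mm back from two corners in the top view, at its stop. It had already stopped moving in the held views 1.5 s apart.
- **Half-moon mould:** upright, with an image shift of about 0.4 px (about 1 mm).
- **Pawl:** its tail is back level after release.
- **Square clamp:** its jaw area shows no image shift (under 0.1 px), so it is still tight.
- **Robot:** clear of everything, with the contact force near zero.

Two minor notes:
- The network found no pawl tail in the wrist picture, so I took it from the top and side views and checked by eye. The wrist view agreed to about 2 mm.
- While pressing there was about 3 N of sideways force, which I put down to the tilting pad.

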